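# Unclip welded tee coupons and pass them through the hatch

### The arm

A 6-joint arm with a two-finger parallel gripper is mounted at the origin on the work surface. World frame = base frame: x ahead of the robot, y to its left, z up, the work surface at z = 0. Lengths are in mm, angles in rad, forces in N, time in s.
With the tool pointing down it reaches from about 350 to 975 mm from the base axis. Payload 7.1 kg.
Tool frame: the origin (TCP) lies on the front face of the gripper's body, between the roots of the fingers; the fingertips stand 80 mm ahead of it and the grasp point (between the pads) lies 61 mm ahead of it (env.tips_ahead is the distance from the TCP to the fingertips, in mm); z points along the fingers, y is the line along which they close (so a half turn about z gives the same grasp; the last joint's range is limited). The gripper opens to 88 mm and grips with 3 to 60 N. Pads are 20 mm wide; open, the fingers measure 115 mm over their backs; the gripper's body (75 mm by 178 mm) begins 61 mm behind the grasp point.
Start: joints at [-1.148, 0.423, 1.63, -0, 1.089, -0.019], TCP at [267.244, -564.965, 302.675] pointing down, gripper open.
Joint ranges: [-3, 3], [-0.9, 2.11], [0.09, 2.58], [-1.31, 4.45], [0.11, 2.69], [-2.54, 2.54]. Speed limits (rad/s): [2.39, 2.39, 3.01, 3.14, 3.14, 3.14].

### API

Orientations are given as a unit quaternion [x, y, z, w].
In Python, from station import env, set_gripper, viewer, workorder gives the robot as it stands. Calls block until the motion is done:
- env.reach(position, orientation): joint-space move of the TCP to a pose.
- env.move_l(position, rot=None, rate=150, f_stop=None): straight line of the TCP; rot=None keeps the orientation; rate is the mean speed in mm/s. With f_stop (N) it stops when the force on the tool has changed by that much, and returns True; else False.
- env.move_joints(angles): joint-space move.
- set_gripper(opening): finger opening in mm; the grip force is fixed at half the most; returns when the fingers have stopped.
- env.hold(seconds).
- env.ik(position, orientation): joint angles nearest the present ones, or None.
- env.read_state(): the state.
- viewer.camera(name): name is "scene" or "top" or "wrist"; returns the picture (400x640x3 uint8, blue, green, red); there is no depth.
- viewer.camera_params(name): a dict with "fx", "fy", "cx", "cy" (pixels), "pose" (4x4, takes a point from camera to world coordinates); the wrist camera has in their place "tool_from_camera" (4x4, takes a point from camera to tool coordinates, whose origin is the TCP and whose axes are the flange's). Camera axes: x right, y up, looking along -z (the intrinsics and any distortion apply to the point x, -y, -z); pixel columns grow to the right and rows downward; lengths in mm; the calibration is good to about 2 mm. A picture is of the moment at which its call begins: read the wrist's pose just before it. camera_params takes no time and is no camera call.
A pose or a line that the arm cannot do raises env.IKError and nothing moves.
- workorder.sign_off(): hands the job in; it is judged then, once.
The state is a dict: "time_s": time; "qpos": joint angles; "dq": joint speeds; "tau": joint torques, N m; "tool_pos": TCP position; "orientation": TCP orientation; "force": force on the tool from outside, world axes, zero at the start; "wrist_torque": the same for the moment, N m; "width": finger opening in mm; "grip_force": force on a finger pad.
Only numpy, scipy, OpenCV 4.12 (cv2) and the standard library are available. Lean on these libraries where they do the work, as an engineer would, in place of code of your own. Each camera call takes 0.05 s, during which the arm holds its last target. There are 200 camera calls.

### The job

Use the forked wedge to ease every spring clip on the jig up over the bead of its pin: slide the prongs in under the clip from its spine side, never pulling a snapped-on clip with the gripper or lifting a coupon against it, then collect the clips in the yellow tray and stand the wedge back with its handle on the yellow square of its pad. Pass every welded coupon on the jig through the orange sprung flaps of the lane, sliding it along the lane's floor and never lifting it over the flaps or walls, far enough that the flaps shut again behind it. Some pins may have no clip or no coupon; leave the angle-iron offcut and the red magnet where they lie.

Things in the scene. Friction and masses are not known exactly. Their poses are not given: they have to be found in the camera images.
- jig: Fixed dark steel plate, 115 (x) by 225 (y) by 15 mm thick, with three upright brass pins in a row along y, 75 mm apart, and a slippery front rail (x -35 to -27 mm, top 8 mm above the plate) on which the wedge can slide. Origin: on the table under the middle pin; plate x -35 to +80 mm; -x faces the robot. Each pin may carry a coupon, a clip, both or neither, at the same heights.
- pin1 (a point): Right (-y) pin; point on its axis, on top of its boss (28 mm across, top 29 mm above the table, 14 mm above the plate); axes as the jig's. From the boss rises a 16 mm post that flares from 6 mm up to a bead 21 mm across at 14 to 15 mm up, then narrows to a 13 mm thick tip ending 44 mm above the boss.
- pin2 (a point): Middle pin, point and shape as pin1.
- pin3 (a point): Left (+y) pin, point and shape as pin1.
- clip1_tab (a point): Spring clip of pin 1, may be absent: dark steel, 8 mm thick, 52 (x, with the tab) by 48 (y) mm; spine across its -x side, two sprung arms along +x, 16 to 24 mm either side, that hug the post. Orange upright tab on the spine, 18 (x) by 10 (y) mm, 8 to 38 mm above the clip's underside. Point: in the tab, 26 mm above the underside, 23 mm to -x of the pin's axis. 80 g.
- clip2_tab (a point): Spring clip of pin 2, may be absent; as clip1. Snapped on, a clip lies on the boss, spine to jig -x (yaw within 0.1 rad), tab point 26 mm above the pin's point. Raised about 14 mm from below (5 to 10 N) its arms spread over the bead and close above it; it then perches round the tip, maybe turned by 0.3 rad, tab point 44 mm above the pin's; lift it off by its tab.
- clip3_tab (a point): Spring clip of pin 3, may be absent; as clip1 and clip2. The prongs fit in under its arms, one each side of the boss: between the boss's top and a coupon's plate there is a gap of 8 mm. With the wedge level, its underside on the front rail or up to 3 mm above it, and the level part of the prongs under the clip (tips 45 to 52 mm past the pin's axis), it is over the bead.
- coupon1_rib (a point): Welded steel tee coupon of pin 1, may be absent. Base plate 88 (x) by 56 (y) by 6 mm with a 30 mm square hole round the boss; lies on the jig plate. Upright rib 44 (x) by 8 (y) mm, its top 60 mm above the underside. Point: centre of the rib, 33 mm above the underside, 40 mm to +x of the hole's centre; the plate reaches 24 mm ahead (+x) and 64 mm behind it. 0.2 to 0.4 kg.
- coupon2_rib (a point): Welded tee coupon of pin 2, may be absent; as coupon1.
- coupon3_rib (a point): Welded tee coupon of pin 3, may be absent; as coupon1.
- wedge_grip (a point): Forked steel wedge, stands loose on its flat underside, 0.35 kg, may get knocked aside. Point: on the axis of its upright red handle, 50 mm above the underside. Handle 30 (x) by 20 (y) mm, top 75 mm up. Two prongs along +x, 9 mm wide, 34 mm apart inside, open from 17 mm ahead of the handle axis to the tips at 103 mm. Slippery tops: 2.5 mm high at the tips, 21 mm from 42 mm behind the tips.
- park (a point): Centre of the yellow square on the blue parking pad (fixed, 180 x 80 x 3 mm), where the wedge's red handle stands; 3 mm above the table, 42 mm from the pad's centre. x axis: along the pad, the way the prongs point at the start.
- tray: Loose yellow open tray, 200 (x) by 90 (y) mm outside, walls 22 mm high and 4 mm thick, floor 4 mm. Origin: centre of its underside. It may get knocked aside.
- lane: Fixed lane, 355 mm long. Origin: on the table under the gate, x the way coupons must go, y left. Floor 6 mm above the table from x -110 to +245 mm. Before the gate guide walls 10 mm above the floor, 68 mm apart; behind it blue walls 26 mm above the floor, 72 mm apart, and an end wall at 241 mm. Two coupons fit behind the gate in line: a later one may push the earlier one on.
- gate (a point): Middle of the sprung double flap, on the lane's floor; axes as the lane's. Posts 34 mm high, 68 mm apart. Two orange leaves, hinged at the posts, each 33 mm long, top 24 mm above the floor; they swing only towards +x (about 3 N) and spring shut once the tail of a coupon is 35 mm past the gate.
- flap_left (a joint): Angle of the left (+y) leaf: 0 shut, up to 1.6 rad as it opens towards +x.
- flap_right (a joint): Angle of the right (-y) leaf: 0 shut, up to 1.6 rad as it opens towards +x.
- angle_offcut: Bystander: angle-iron offcut, 90 x 40 x 40 mm. Origin: centre of its underside.
- magnet_square: Bystander: red welding magnet, 90 x 70 x 14 mm. Origin: centre of its underside.

How it is judged (in metres and radians):
At the end, for the whole second after the job is handed in: Clips at rest in the tray (tab within 100 x 45 mm of its centre, under 55 mm up), coupons at rest on the lane floor behind the gate (rib 55-250 mm past it, within 36 mm of the middle), flaps shut within 0.12 rad, wedge upright with handle within 35 mm of the yellow square's centre, tray level (x of clip1_tab in the frame of tray between -0.1 and 0.1 m and y of clip1_tab in the frame of tray between -0.045 and 0.045 m and z of each of clip1_tab, clip2_tab, clip3_tab in the frame of tray below 0.055 m and linear speed of each of clip1, coupon1, clip2, coupon2, clip3, coupon3, wedge below 0.02 m/s and x of coupon1_rib in the frame of gate between 0.055 and 0.25 m and y of coupon1_rib in the frame of gate between -0.036 and 0.036 m and z of each of coupon1_rib, coupon2_rib, coupon3_rib in the frame of gate below 0.045 m and x of clip2_tab in the frame of tray between -0.1 and 0.1 m and y of clip2_tab in the frame of tray between -0.045 and 0.045 m and x of coupon2_rib in the frame of gate between 0.055 and 0.25 m and y of coupon2_rib in the frame of gate between -0.036 and 0.036 m and x of clip3_tab in the frame of tray between -0.1 and 0.1 m and y of clip3_tab in the frame of tray between -0.045 and 0.045 m and x of coupon3_rib in the frame of gate between 0.055 and 0.25 m and y of coupon3_rib in the frame of gate between -0.036 and 0.036 m and value of joint each of flap_left, flap_right below 0.12 rad and horizontal distance between wedge_grip and park below 0.035 m and angle between each of wedge_grip, tray's own z axis and vertical below 0.1 rad and height (world z) of wedge_grip below 0.062 m); the robot touches nothing.
It fails at once if a clip touched by the gripper's fingers while it is still snapped on its pin below the bead ((contact force between the fingers and clip1 above 1 N and horizontal distance between clip1_tab and pin1 below 0.035 m and z of clip1_tab in the frame of pin1 between 0.015 and 0.035 m) or (contact force between the fingers and clip2 above 1 N and horizontal distance between clip2_tab and pin2 below 0.035 m and z of clip2_tab in the frame of pin2 between 0.015 and 0.035 m) or (contact force between the fingers and clip3 above 1 N and horizontal distance between clip3_tab and pin3 below 0.035 m and z of clip3_tab in the frame of pin3 between 0.015 and 0.035 m)).
It fails at once if a coupon hauled up hard against its clip (contact force between coupon1 and clip1 above 6 N or contact force between coupon2 and clip2 above 6 N or contact force between coupon3 and clip3 above 6 N).
It fails at once if a coupon lifted over the flaps or the lane walls instead of sliding through ((x of coupon1_rib in the frame of gate between 0.03 and 0.3 m and y of coupon1_rib in the frame of gate between -0.04 and 0.04 m and z of coupon1_rib in the frame of gate between 0.053 and 0.12 m) or (x of coupon2_rib in the frame of gate between 0.03 and 0.3 m and y of coupon2_rib in the frame of gate between -0.04 and 0.04 m and z of coupon2_rib in the frame of gate between 0.053 and 0.12 m) or (x of coupon3_rib in the frame of gate between 0.03 and 0.3 m and y of coupon3_rib in the frame of gate between -0.04 and 0.04 m and z of coupon3_rib in the frame of gate between 0.053 and 0.12 m)).
It fails at once if the angle-iron offcut or the red magnet shifted by more than 4 cm (distance of any of magnet_square, angle_offcut from where it was at the start of the episode above 0.04 m).
Of clip1, clip2, clip3 only 2 to 3 are there at a start; the rules pass over those that are not, and their reading is None.
Of coupon1, coupon2, coupon3 only 1 to 2 are there at a start; the rules pass over those that are not, and their reading is None.
At some moment in a run one of tray, wedge may be knocked a few centimetres aside while the robot is not near it.
It also fails if it takes over 210 s, if anything falls off the work surface, if the arm or the gripper's body presses on something with over 40 N, if the wrist force passes 120 N, or if a joint passes its speed limit or range.

## Working session

There is one attempt and no reset: what is moved stays moved. The work goes in short steps, each a Python script; the robot and the scene stay as the last script left them, time stands still between calls to the robot, and variables do not carry over. Pictures are saved under pics/ and viewed, at most 14 in all, crops included, and the job is handed in when it is done.

```bash
ls; mkdir -p pics
python3 - <<'E'
from station import env, viewer
import cv2
for n in("scene","top"):
    p=viewer.camera_params(n); print(n,{k:(v if k!='pose' else [[round(float(x),3) for x in r] for r in v]) for k,v in p.items()})
    cv2.imwrite(f"pics/{n}0.png",cv2.resize(viewer.camera(n),(800,500),interpolation=cv2.INTER_CUBIC))
p=viewer.camera_params("wrist");print(p)
s=env.read_state();print(s["time_s"],s["orientation"],s["tool_pos"])
E
```

```text
pics
scene {'fx': 384.59092513991595, 'fy': 384.59092513991595, 'cx': 320.2088384357895, 'cy': 193.07584894820525, 'pose': [[-0.858, -0.384, 0.34, 876.836], [0.513, -0.664, 0.544, 592.946], [0.017, 0.642, 0.767, 809.816], [0.0, 0.0, 0.0, 1.0]]}
top {'fx': 441.8554509782119, 'fy': 441.8554509782119, 'cx': 316.75326654182754, 'cy': 202.93469123788486, 'pose': [[0.015, 0.99, -0.138, 406.501], [-1.0, 0.012, -0.024, 26.992], [-0.022, 0.138, 0.99, 949.203], [0.0, 0.0, 0.0, 1.0]]}
{'fx': 321.1652371040597, 'fy': 321.1652371040597, 'cx': 319.97638807373795, 'cy': 198.90758026951474, 'tool_from_camera': array([[-1.08678930e-03,  9.59462584e-01,  2.81833937e-01,
         7.72220839e+01],
       [ 9.99999355e-01,  9.49760913e-04,  6.22808388e-04,
        -2.20255292e-01],
       [ 3.29886488e-04,  2.81834432e-01, -9.59462998e-01,
        -8.15999073e+01],
       [ 0.00000000e+00,  0.00000000e+00,  0.00000000e+00,
         1.00000000e+00]])}
0.1 [ 9.75700920e-01  2.19105444e-01 -1.45580926e-04 -7.05273452e-04] [ 267.08281919 -564.61761303  301.97608041]
```

View pics/top0.png

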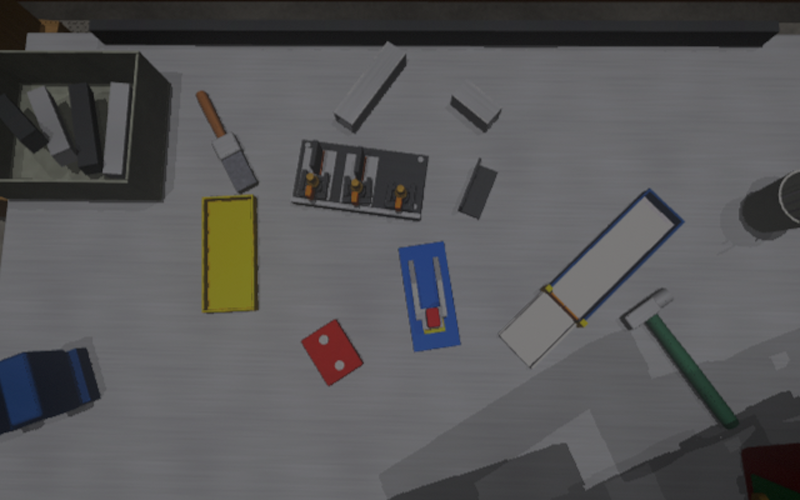

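View pics/scene0.png

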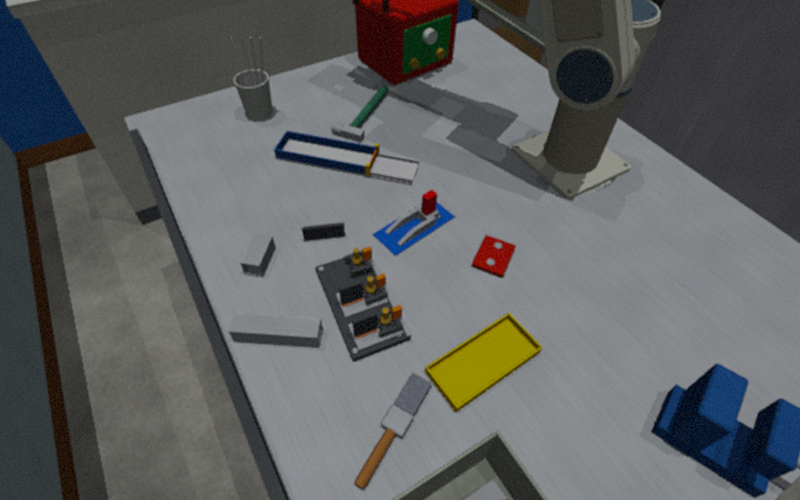

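```bash
cat > h.py <<'E'
import numpy as np, cv2
from scipy.spatial.transform import Rotation as R
from station import env, set_gripper, viewer, workorder
def q(yaw): return [float(np.cos(yaw/2)),float(np.sin(yaw/2)),0.,0.]
def toolT(s=None):
    s=s or env.read_state(); T=np.eye(4); T[:3,:3]=R.from_quat(s["orientation"]).as_matrix(); T[:3,3]=s["tool_pos"]; return T
def ray(K,T,u,v,z):
    d=T[:3,:3]@np.array([(u-K["cx"])/K["fx"],-(v-K["cy"])/K["fy"],-1.]); o=T[:3,3]
    return (o+d*(z-o[2])/d[2])[:2]
def pix(K,T,p):
    c=np.linalg.inv(T)@np.append(p,1.); return np.array([K["cx"]-K["fx"]*c[0]/c[2],K["cy"]+K["fy"]*c[1]/c[2]])
def top(u,v,z): K=viewer.camera_params("top"); return ray(K,np.array(K["pose"]),u,v,z)
def wristshot(name,mul=1.25):
    T=toolT(); K=viewer.camera_params("wrist"); im=viewer.camera("wrist")
    T=T@np.array(K["tool_from_camera"]); np.save(f"pics/{name}.npy",T)
    cv2.imwrite(f"pics/{name}_raw.png",im)
    im=np.clip(im.astype(float)*1.5,0,255).astype(np.uint8)
    cv2.imwrite(f"pics/{name}.png",cv2.resize(im,(800,500),interpolation=cv2.INTER_CUBIC))
def wr(name,u,v,z): # u,v in 800x500 picture
    return ray(viewer.camera_params("wrist"),np.load(f"pics/{name}.npy"),u/1.25,v/1.25,z)
def go(x,y,z,yaw): env.reach([x,y,z],q(yaw))
def st(*m):
    s=env.read_state(); print(*m,round(s["time_s"],1),np.round(s["tool_pos"],1),"F",np.round(s["force"],1),"w",round(s["width"],1),"g",round(s["grip_force"],1))
E
python3 - <<'E'
from h import *
f=lambda n,u,v,z:print(n,np.round(top(u/1.25,v/1.25,z),1))
f("jigBL",302,141,15);f("jigBR",428,153,15);f("jigFR",421,218,15);f("jigFL",292,205,15)
f("pin1",400,187,73);f("pin2",357,182,73);f("pin3",314,174,73)
f("gL",549,288,40);f("gR",584,324,40);f("laneend",650,191,32);f("laneendR",683,220,32);f("entryL",500,335,6);f("entryR",531,366,6)
for c in[(399,247),(444,241),(460,344),(414,351)]: f("pad",*c,3)
f("handle",432,312,75)
for c in[(203,197),(254,196),(257,311),(203,312)]: f("tray",*c,22)
E
```

```text
jigBL [735.1 218.2]
jigBR [714.9  -4.1]
jigFR [598.8   7.1]
jigFL [619.5 231.2]
pin1 [638.  43.]
pin2 [645.7 113.4]
pin3 [658.6 184.4]
gL [ 479.1 -202.9]
gR [ 421.4 -258. ]
laneend [ 645.8 -378. ]
laneendR [ 596.6 -430.3]
entryL [ 401.5 -127.7]
entryR [ 351.1 -178.6]
pad [549.7  44.5]
pad [561.1 -33.3]
pad [385.4 -60.8]
pad [372.5  16.7]
handle [436.  -10.2]
tray [630.5 385.2]
tray [633.1 296.4]
tray [435.3 281.2]
tray [432.3 372.6]
```

Run:
```python
from h import *
go(655,115,250,-0.1); env.hold(0.3); st(); wristshot("jig"); print(np.linalg.norm(0))
go(480,-5,200,0.155); env.hold(0.3); st(); wristshot("wedge")
```

```text
3.2 [655.1 114.7 250.1] F [-0.7 -0.2  0.5] w 88.2 g 0.0
0.0
4.4 [480.8  -4.6 200.1] F [-0.4  0.6  0.2] w 87.7 g 0.0
```

View pics/jig.png

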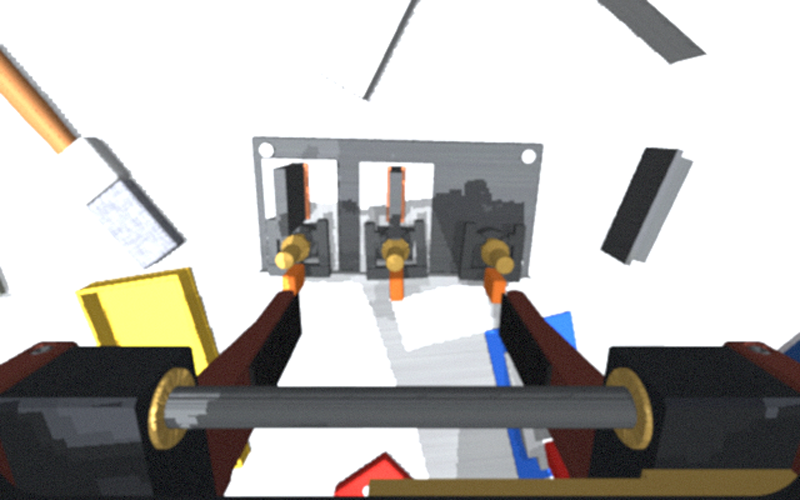

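View pics/wedge.png

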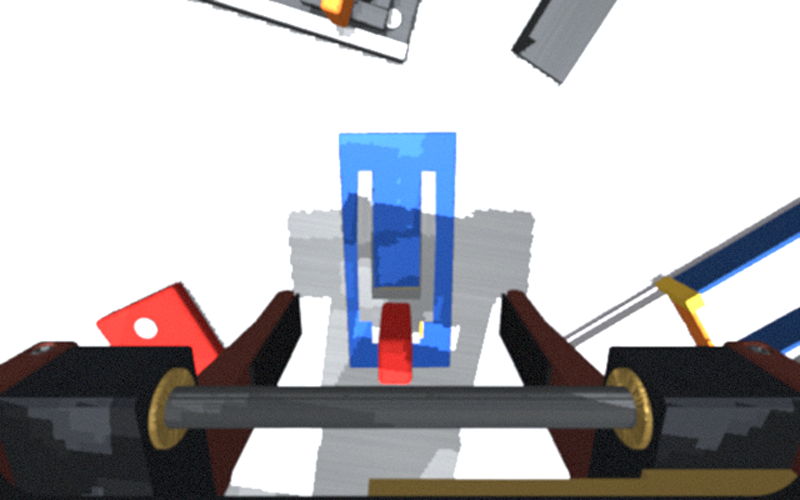

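Run:
```python
from h import *
def f(n,s,u,v,z): p=wr(s,u,v,z); print(n,np.round(p,1)); return p
a=f("BL","jig",253,137,15);b=f("BR","jig",544,145,15)
d=a-b; print(np.linalg.norm(d), "yaw",np.arctan2(-d[0],d[1]))
psi=np.arctan2(-d[0],d[1]); m=(a+b)/2; x=np.array([np.cos(psi),np.sin(psi)]); print("origin from back",m-80*x)
p3=f("p3","jig",286,260,73);p2=f("p2","jig",395,260,73);p1=f("p1","jig",503,264,73)
d=p3-p1;print(np.linalg.norm(d),np.arctan2(-d[0],d[1]))
l=f("tipL","wedge",365,172,5);r=f("tipR","wedge",428.5,172,5);
t1=f("handle top b","wedge",396,383,78);t2=f("topfront","wedge",396,360,78);t2=f("bot","wedge",397,303,24)
for c in [(340,134),(456,133),(449,366),(350,367)]: f("pad","wedge",*c,3)
```

```text
BL [738.6 218.7]
BR [710.2  -1.3]
221.85087117700428 yaw -0.1281184845357855
origin from back [645.04362673 118.93120047]
p3 [656.  192.4]
p2 [648.6 119. ]
p1 [638.3  46.3]
147.18843306781997 -0.12092434134332725
tipL [526.8  27. ]
tipR [533.4 -15.7]
handle top b [416.4 -11.9]
topfront [431.6  -9.6]
bot [443.   -8.1]
pad [548.8  46.9]
pad [561.4 -29.5]
pad [386.5 -58.2]
pad [373.6  19.1]
```

Run:
```python
from h import *
go(427,-10.4,200,0.153); env.move_l([427,-10.4,114.5],rate=100,f_stop=15); set_gripper(10); st("grip")
env.move_l([427,-10.4,235],rate=120)
O=np.array([646.5,119.]);ps=-0.122;x=np.array([np.cos(ps),np.sin(ps)])
p=O-122*x; go(*p,235,ps); env.hold(.4); st(); wristshot("al2")
```

```text
grip 6.8 [427.  -10.4 114.5] F [-0.7  0.2 -0.2] w 19.7 g 30.0
9.1 [525.3 133.3 235.2] F [ 0.6 -0.  -2.6] w 19.9 g 30.0
```

View pics/al2.png

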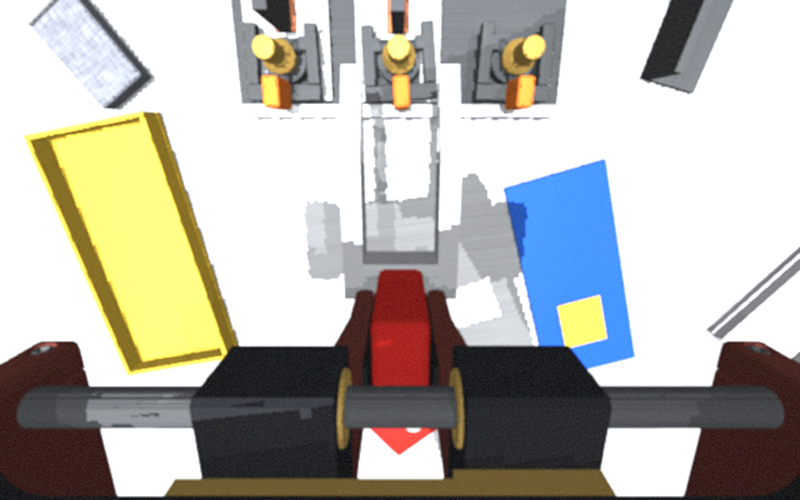

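Run:
```python
import cv2,numpy as np
im=cv2.imread("pics/al2_raw.png")[0:220,180:460]
im=np.clip(im.astype(float)*0.95,0,255).astype(np.uint8)
cv2.imwrite("pics/al2c.png",cv2.resize(im,(756,594),interpolation=cv2.INTER_CUBIC))
```

```text
(no output)
```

View pics/al2c.png

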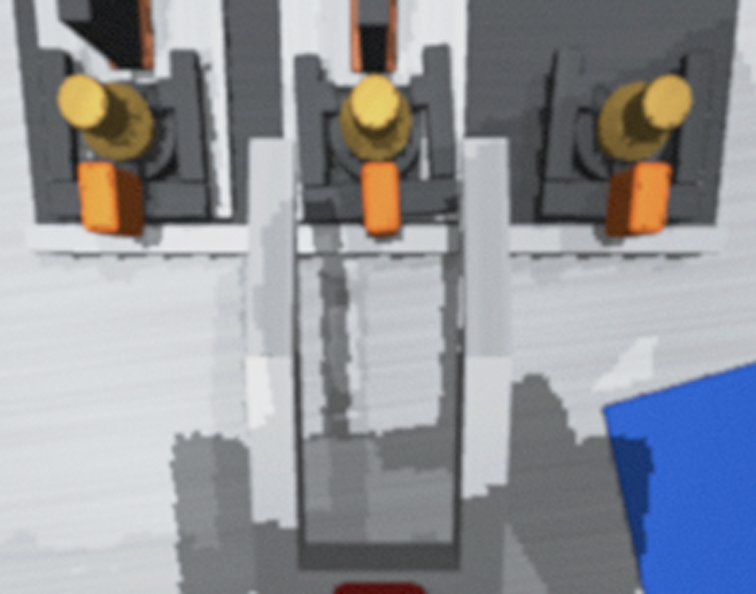

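Run:
```python
from h import *
K=viewer.camera_params("wrist");T=np.load("pics/al2.npy");s=toolT()
ps=-0.122;x=np.array([np.cos(ps),np.sin(ps)]);y=np.array([-x[1],x[0]])
def f(n,u,v,z):
    p=ray(K,T,180+u/2.7,v/2.7,z); d=p-s[:2,3]; print(n,np.round(p,1),"fwd",round(d@x,1),"left",round(d@y,1))
f("p2",375,103,73);f("p3",83,98,73);f("p1",667,98,73)
for z in(126.5,124):f("tipL",272,138,z);f("tipR",486.5,138,z)
f("railL",36,250,15);f("railR",717,252,15)
```

```text
p2 [645.6 119.3] fwd 121.0 left 0.7
p3 [656.  193.1] fwd 122.3 left 75.1
p1 [637.5  45.3] fwd 122.0 left -73.8
tipL [632.2 141.7] fwd 105.0 left 21.3
tipR [626.9  98.8] fwd 104.9 left -21.9
tipL [632.6 142. ] fwd 105.4 left 21.6
tipR [627.2  98.5] fwd 105.3 left -22.2
railL [626.  234.9] fwd 87.5 left 113.0
railR [597.6  11.5] fwd 86.5 left -112.2
```

```bash
cat >> h.py <<'E'
PS=-0.122; JX=np.array([np.cos(PS),np.sin(PS)]); JY=np.array([-JX[1],JX[0]])
O=np.array([525.3,133.3])+122*JX+0.7*JY
def J(a,b): return O+a*JX+b*JY
E
python3 - <<'E'
from h import *
def P(a,b,z): return [*map(float,J(a,b+0.3)),z]
env.move_l(P(-165,0,235)); 
for b in(0,75,-75):
    env.move_l(P(-165,b,135.9)); st("pre")
    if env.move_l(P(-56,b,135.9),rate=50,f_stop=30): st("STOP"); break
    st("in"); env.hold(.2); env.move_l(P(-165,b,135.9),rate=80)
st(); env.move_l(P(-165,0,235)); env.move_l(P(-122,0,235)); env.hold(.3); wristshot("al3")
im=cv2.imread("pics/al3_raw.png")[0:220,180:460]
cv2.imwrite("pics/al3c.png",cv2.resize(im,(756,594),interpolation=cv2.INTER_CUBIC))
E
```

```text
pre 10.4 [483.5 139.6 136.3] F [ 0.4  0.  -2.7] w 19.9 g 30.0
STOP 11.8 [548.2 130.7 135.2] F [-0.1  0.3  3.2] w 19.5 g 30.0
11.8 [548.2 130.7 135.2] F [-0.1  0.3  3.2] w 19.5 g 30.0
```

View pics/al3c.png

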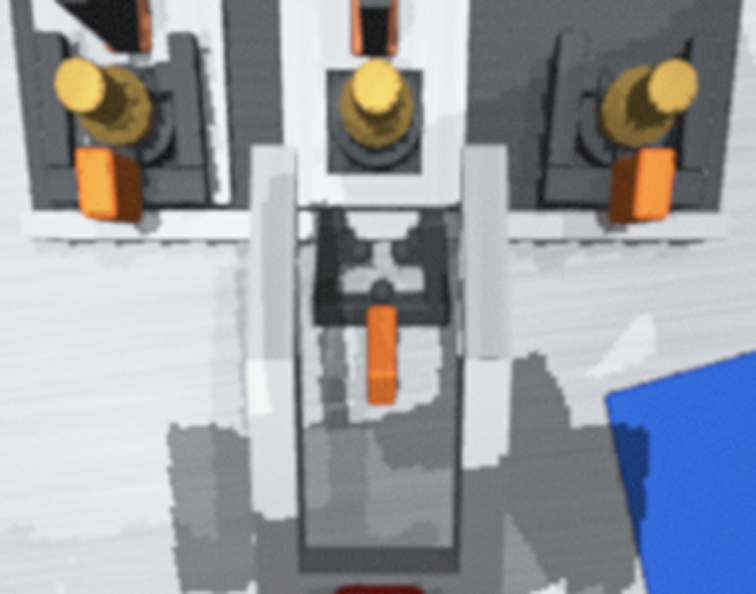

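```bash
cat > pry.py <<'E'
from h import *
import sys
Q=q(PS)
def P(a,b,z): return [*map(float,J(a,b+0.3)),z]
b=float(sys.argv[1])
env.move_l(P(-165,0,235),rot=Q); env.move_l(P(-165,b,235),rot=Q); env.move_l(P(-165,b,136),rot=Q); st("pre")
for a in (-135,-115,-105,-100,-95,-90,-85,-80,-75,-70,-65,-60,-54.5):
    r=env.move_l(P(a,b,136),rot=Q,rate=40,f_stop=60); st(a,r)
    if r: break
env.hold(.2); st("in")
env.move_l(P(-165,b,136),rot=Q,rate=80); env.move_l(P(-165,b,235),rot=Q)
env.move_l(P(-122,b,235),rot=Q); env.hold(.3); n=f"pry{int(b)}"; wristshot(n)
im=cv2.imread(f"pics/{n}_raw.png")[0:220,100:540]
cv2.imwrite(f"pics/{n}c.png",cv2.resize(im,(792,396),interpolation=cv2.INTER_CUBIC))
E
python3 pry.py 75
```

```text
pre 15.4 [492.4 213.9 136.6] F [ 0.2  0.8 -2.8] w 19.8 g 30.0
-135 False 16.3 [521.7 210.3 136.1] F [ 0.3 -0.6 -1.9] w 20.1 g 30.0
-115 False 16.9 [541.8 207.8 135.9] F [ 0.6 -0.  -3. ] w 20.4 g 30.0
-105 False 17.3 [551.3 206.6 135.8] F [-1.1 -0.3 -2. ] w 19.9 g 30.0
-100 False 17.6 [556.  206.  135.8] F [-3.2  0.9 -2.4] w 19.9 g 30.0
-95 False 17.9 [560.9 205.4 135.7] F [-3.8 -0.4 -2.7] w 19.8 g 30.0
-90 False 18.1 [566.  204.8 135.6] F [-3.   0.5 -4.6] w 19.9 g 30.0
-85 False 18.4 [571.5 204.1 135.8] F [-1.1  0.3 -5.4] w 19.9 g 30.0
-80 False 18.7 [576.6 203.5 135.9] F [-1.1 -1.  -6.4] w 19.8 g 30.0
-75 False 19.0 [582.6 203.2 136.6] F [ 0.1 -0.  -2.7] w 19.8 g 30.0
-70 False 19.2 [586.9 202.5 136.4] F [ 0.4 -0.  -3.5] w 20.0 g 30.0
-65 False 19.5 [591.5 201.8 136. ] F [ 0.8 -0.  -3.8] w 19.8 g 30.0
-60 False 19.8 [596.4 201.2 136. ] F [-0.   0.9 -3.3] w 19.7 g 30.0
-54.5 False 20.1 [601.9 200.5 136. ] F [ 0.3  0.2 -3.1] w 19.7 g 30.0
in 20.3 [601.4 200.5 136. ] F [ 0.2  0.4 -3.4] w 19.3 g 30.0
```

View pics/pry75c.png

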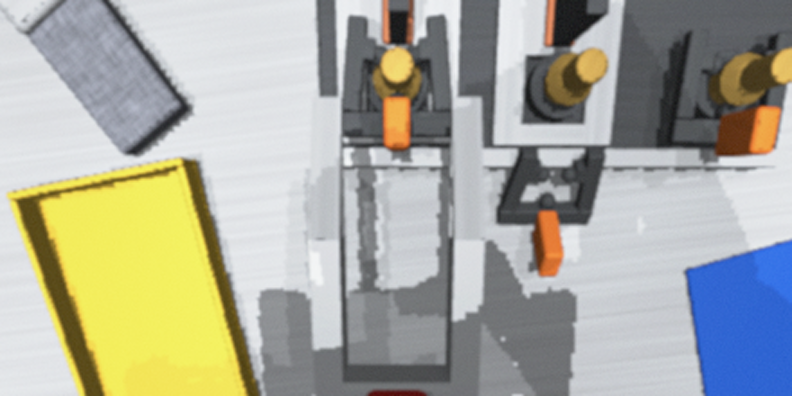

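```bash
python3 pry.py -75
```

```text
pre 25.6 [474.1  65.5 136.4] F [ 0.1 -0.1 -3.4] w 19.7 g 30.0
-135 False 26.5 [503.5  61.4 136.1] F [-0.2 -0.6 -2.6] w 20.1 g 30.0
-115 False 27.1 [523.4  58.9 135.9] F [ 0.2 -1.2 -3.2] w 19.9 g 30.0
-105 False 27.6 [532.8  57.7 135.8] F [-3.   0.4 -0.7] w 19.8 g 30.0
-100 False 27.8 [537.5  57.1 135.8] F [-3.6  1.4 -0.8] w 19.7 g 30.0
-95 False 28.1 [542.6  56.5 135.7] F [-4.3 -0.2 -1.9] w 20.0 g 30.0
-90 False 28.4 [547.7  55.9 135.6] F [-2.9  1.  -4.9] w 20.0 g 30.0
-85 False 28.6 [553.5  55.3 135.9] F [-1.1  0.2 -5.6] w 19.9 g 30.0
-80 False 28.9 [558.3  54.6 135.9] F [-1.6 -0.4 -6.1] w 20.0 g 30.0
-75 False 29.2 [564.5  54.2 136.6] F [ 0.7  1.2 -3.7] w 19.8 g 30.0
-70 False 29.5 [568.7  53.5 136.4] F [-0.2  0.4 -3.9] w 19.5 g 30.0
-65 False 29.8 [573.2  52.9 136.1] F [ 0.2 -1.1 -3.8] w 20.2 g 30.0
-60 False 30.0 [578.2  52.3 136. ] F [-0.1  0.5 -3.7] w 19.7 g 30.0
-54.5 False 30.3 [583.6  51.6 136.1] F [ 0.5  1.  -3.5] w 20.4 g 30.0
in 30.5 [583.2  51.6 136. ] F [ 0.  -0.5 -2.9] w 19.9 g 30.0
```

View pics/pry-75c.png

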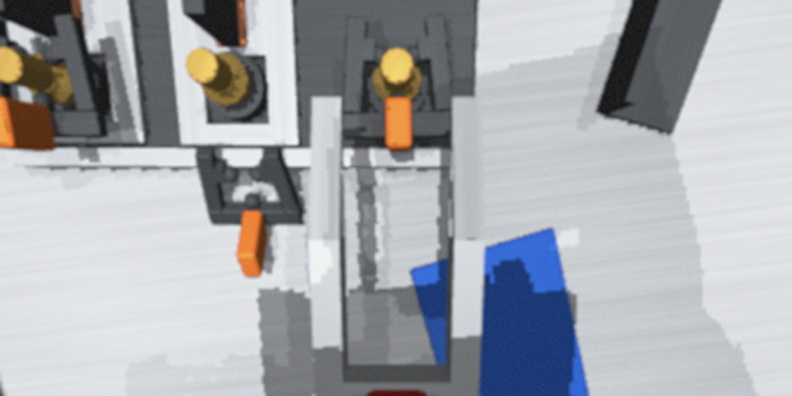

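Run:
```python
from h import *
env.move_l([*J(-165,-75),235],rot=q(PS))
go(427,-11.5,200,0.153); env.move_l([427,-11.5,118],rot=q(.153),rate=100); print(env.move_l([427,-11.5,112.5],rot=q(.153),rate=20,f_stop=6)); st()
set_gripper(60); env.move_l([427,-11.5,230],rot=q(.153)); st()
K=viewer.camera_params("wrist")
def tri(obs):
    A=[];b=[]
    for n,u,v in obs:
        T=np.load(f"pics/{n}.npy"); d=T[:3,:3]@np.array([(u-K["cx"])/K["fx"],-(v-K["cy"])/K["fy"],-1.]);d/=np.linalg.norm(d)
        M=np.eye(3)-np.outer(d,d);A.append(M);b.append(M@T[:3,3])
    return np.linalg.solve(sum(A),sum(b))
f=lambda u1,v1,u2,v2:tri([("pry75",100+u1/1.8,v1/1.8),("pry-75",100+u2/1.8,v2/1.8)])
for n,a in dict(tabtop=(550,268,251,268),spineL=(498,220,213,221),spineR=(588,220,299,221),tabfoot=(547,213,252,213),armL=(523,150,200,150),armR=(601,150,280,150),p2=(592,65,203,65)).items():
    p=f(*a); d=p[:2]-O; print(n,np.round(p,1),"jig",round(d@JX,1),round(d@JY,1))
```

```text
True
35.8 [427.6 -11.5 114.3] F [ 0.2 -0.7  3.1] w 20.0 g 30.0
37.5 [426.5 -11.5 229.5] F [0.8 0.3 0.1] w 59.6 g 0.0
tabtop [562.8 127.6  25.5] jig -84.0 -1.8
spineL [587.7 148.3   4.2] jig -61.9 21.8
spineR [582.2 102.7   8.5] jig -61.7 -24.2
tabfoot [589.  124.9  13.7] jig -57.7 -1.3
armL [620.1 139.   31.6] jig -28.6 16.5
armR [615.7 102.4  29.9] jig -28.5 -20.4
p2 [646.4 119.   70.7] jig -0.0 -0.2
```

```bash
cat >> h.py <<'E'
def trayrect(im,sc):
    hsv=cv2.cvtColor(im,cv2.COLOR_BGR2HSV); m=cv2.inRange(hsv,(24,150,40),(34,255,255))
    c=max(cv2.findContours(m,cv2.RETR_EXTERNAL,cv2.CHAIN_APPROX_NONE)[0],key=cv2.contourArea)
    b=cv2.boxPoints(cv2.minAreaRect(c))/sc
    p=np.array([top(u,v,15) for u,v in b])+[0,2.5]; c=p.mean(0)
    e=p[1]-p[0]; f=p[2]-p[1]; l=e if e@e>f@f else f; l=l*np.sign(l[0])
    return np.round(c,1),np.arctan2(l[1],l[0]).round(3),np.round([np.linalg.norm(e),np.linalg.norm(f)],0)
E
python3 - <<'E'
from h import *
print(trayrect(cv2.imread("pics/top0.png"),1.25)); 
Q=q(PS); p=J(-77,-1.5)
set_gripper(44); go(*p,200,PS); print(trayrect(viewer.camera("top"),1.0))
print(env.move_l([*p,90],rot=Q,rate=80,f_stop=10)); st(); set_gripper(2); st("grip")
env.move_l([*p,200],rot=Q,rate=60); st("lift"); wristshot("c2")
E
```

```text
(array([535.5, 340.9]), np.float64(0.064), array([202.,  91.]))
(array([548.6, 364.2]), np.float64(0.059), array([ 22., 157.]))
False
40.4 [570.2 127.1  90.5] F [-0.3 -0.3 -0.8] w 43.8 g 0.0
grip 41.0 [569.9 127.   90. ] F [-0.1  0.4  1.4] w 9.9 g 30.0
lift 43.0 [569.7 127.  199.7] F [-0.8  0.1 -0.2] w 9.7 g 30.0
```

View pics/c2.png

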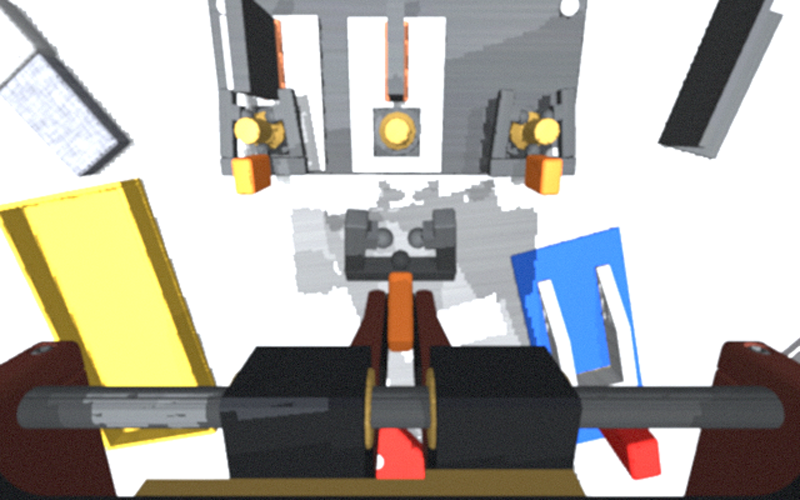

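Run:
```python
from h import *
for c in[(3,208),(141,181),(215,430)]: print(np.round(wr("c2",*c,22),1))
t=np.array([533,337.]);ty=.066;tx=np.array([np.cos(ty),np.sin(ty)])
print("expect",t+100*tx+45*np.array([-tx[1],tx[0]]),t+100*tx-45*np.array([-tx[1],tx[0]]),t-100*tx-45*np.array([-tx[1],tx[0]]))
```

```text
[629.9 381.2]
[635.8 286.4]
[442.5 287.7]
expect [629.8144348  388.49723502] [635.7501233  298.69318387] [436.1855652  285.50276498]
```

Run:
```python
from h import *
go(490,334,260,0.066); env.hold(.3); st(); wristshot("tr")
im=cv2.imread("pics/tr_raw.png"); m=cv2.inRange(cv2.cvtColor(im,cv2.COLOR_BGR2HSV),(24,100,40),(34,255,255))
cv2.imwrite("pics/trm.png",m)
```

```text
44.3 [490.5 333.  259.7] F [-0.1  0.8 -0.2] w 9.8 g 30.0
```

View pics/tr.png

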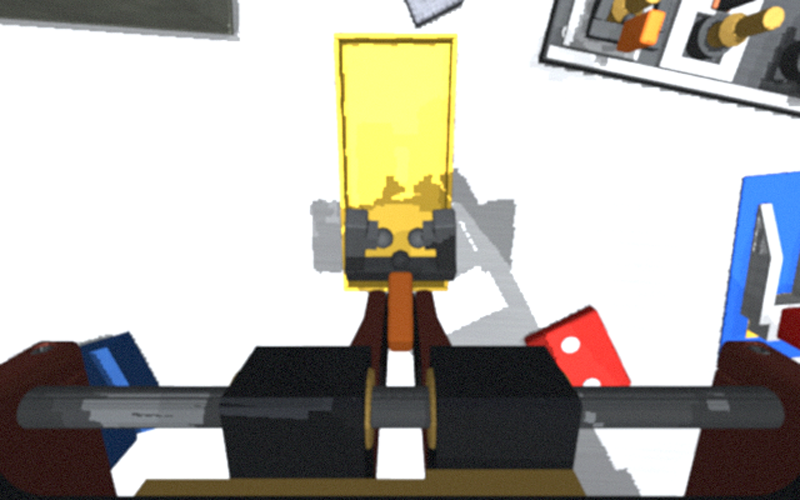

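```bash
cat >> h.py <<'E'
_c=np.array([wr("tr",u,v,22) for u,v in[(335,35),(457,35),(447,289),(344,289)]]); TC=_c.mean(0)
_l=(_c[0]+_c[1]-_c[2]-_c[3])/2; TY=float(np.arctan2(_l[1],_l[0])); TX=_l/np.linalg.norm(_l); TN=np.array([-TX[1],TX[0]])
E
python3 - <<'E'
from h import *
import h; print(h._c.round(1),TC,TY,np.linalg.norm(h._l))
p=TC+45*TX
Q=q(TY); go(*p,200,TY); print(env.move_l([*p,115],rot=Q,rate=120),env.move_l([*p,90],rot=Q,rate=30,f_stop=3)); st()
set_gripper(30); st(); env.move_l([*p,220],rot=Q)
E
```

```text
[[630.  388.7]
 [635.6 301.5]
 [440.4 289.8]
 [434.8 377.6]] [535.20890679 339.40030177] 0.05818476419219032 195.53289670351037
False True
46.4 [579.9 341.9  93.7] F [-1.2  0.   5.1] w 9.4 g 30.0
46.9 [579.4 341.6  93.2] F [ 0.1 -0.8  0.7] w 29.9 g 0.0
```

Run:
```python
from h import *
K=viewer.camera_params("wrist")
for n,u,v in(("pry75",397,121),("pry-75",398,121)):
    p=ray(K,np.load(f"pics/{n}.npy"),100+u/1.8,v/1.8,85); d=p-O; print(n,d@JX,d@JY)
for b,a in((75,-15),(-75,-75)):
    Q=q(PS); p=J(-24,b+.3); go(*p,230,PS); print(env.move_l([*p,138],rot=Q,rate=90,f_stop=8)); st()
    set_gripper(2); st("grip"); env.move_l([*p,230],rot=Q,rate=100); st("lift")
    if env.read_state()["width"]<7: break
    t=TC+a*TX; Q=q(TY); go(*t,200,TY); env.move_l([*t,115],rot=Q); print(env.move_l([*t,94],rot=Q,rate=30,f_stop=3)); st()
    set_gripper(30); env.move_l([*t,230],rot=Q)
go(490,334,260,TY); env.hold(.3); wristshot("tr2")
```

```text
pry75 -21.57032363521275 75.08367805126154
pry-75 -21.61129732780153 -75.3055380926521
False
49.7 [632.3 196.9 138.7] F [-0.8 -0.7  0.1] w 30.2 g 0.0
grip 50.2 [632.  197.  138.3] F [-0.   0.   1.6] w 9.7 g 30.0
lift 51.3 [631.4 196.7 229.2] F [ 0.3  0.5 -1.1] w 10.0 g 30.0
True
53.4 [520.1 338.5  95.7] F [-1.2 -1.2  5.3] w 9.6 g 30.0
False
57.3 [614.   47.9 138.6] F [ 0.1 -0.1  0.5] w 30.2 g 0.0
grip 57.7 [613.7  48.  138.3] F [-0.4  0.3  1.3] w 9.9 g 30.0
lift 58.8 [613.1  47.9 229.3] F [ 0.3  0.5 -1.3] w 9.9 g 30.0
True
61.4 [460.2 335.   95.5] F [-1.   0.   5.4] w 9.8 g 30.0
```

View pics/tr2.png

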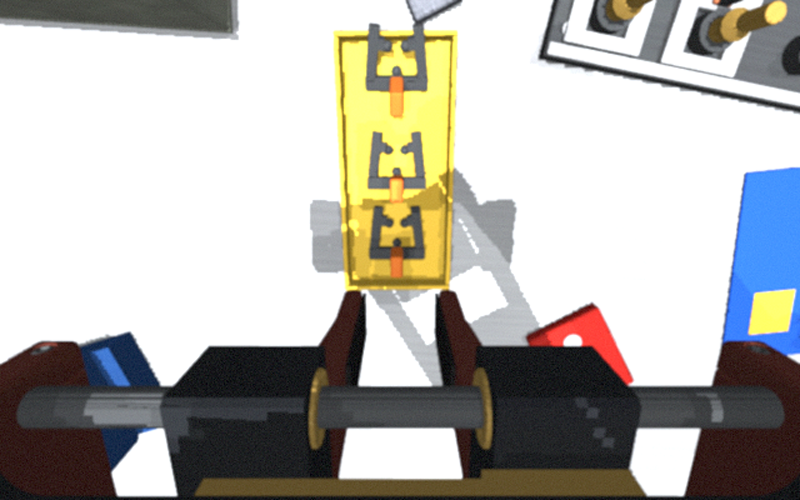

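Run:
```python
from h import *
t=viewer.camera("top"); cv2.imwrite("pics/top2_raw.png",t)
go(440,-215,270,-0.808); env.hold(.3); st(); wristshot("lane")
l=cv2.imread("pics/lane_raw.png")
m=np.zeros((600,800,3),np.uint8)
m[:380,:608]=cv2.resize(l,(608,380),interpolation=cv2.INTER_AREA)
c=np.clip(t[170:300,260:420].astype(float)*1.6,0,255).astype(np.uint8) # 130x160
m[380:600,:271]=cv2.resize(c,(271,220),interpolation=cv2.INTER_CUBIC)
cv2.imwrite("pics/mont.png",m)
```

```text
66.0 [ 440.2 -214.7  270. ] F [ 0.4 -0.4  0.2] w 30.5 g 0.0
```

View pics/mont.png

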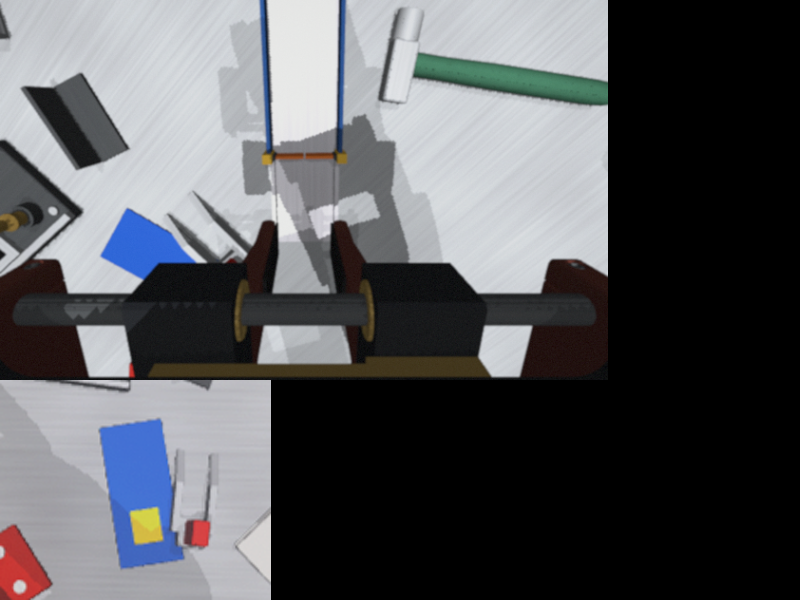

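Run:
```python
from h import *
K=viewer.camera_params("wrist");T=np.load("pics/lane.npy")
a=ray(K,T,268/.95,157/.95,40);b=ray(K,T,341/.95,157/.95,40);d=a-b
print("gate",a,b,(a+b)/2,np.linalg.norm(d),"yaw",np.arctan2(-d[0],d[1]))
for y in(10,140):
    l=ray(K,T,265.5/.95,y/.95,32);r=ray(K,T,344/.95,y/.95,32);print("walls",y,l,r,(l+r)/2)
g=lambda x,y,z:top(260+x/1.694,170+(y-380)/1.692,z)+[0,2.5]
tl=g(180,450,3);tr=g(214,454,3);m=(tl+tr)/2;d=tl-tr;yw=np.arctan2(-d[0],d[1])
print("tips",tl,tr,np.linalg.norm(d),yw,"handle",m-103*np.array([np.cos(yw),np.sin(yw)]))
print("handle top",g(201,526,75),g(198,546,75),"foot",g(200,518,21))
```

```text
gate [ 480.81980361 -203.34037155] [ 426.31532961 -255.4029203 ] [ 453.56756661 -229.37164593] 75.37404505920371 yaw -0.8083086089949575
walls 10 [ 574.44860292 -303.26725932] [ 521.59865531 -353.75869303] [ 548.02362912 -328.51297618]
walls 140 [ 494.325648   -213.19000784] [ 435.15049629 -269.7153232 ] [ 464.73807214 -241.45266552]
tips [520.9360534  -54.65783743] [516.35761521 -97.66603298] 43.25120785235891 -0.10605558964436497 handle [416.22555265 -65.25867592]
handle top [423.91375948 -72.45253233] [400.94757796 -68.90898831] foot [434.75314131 -77.56472172]
```

```bash
cat > coup.py <<'E'
from h import *
import sys
b=float(sys.argv[1]); end=float(sys.argv[2])
G=np.array([453.,-229.3]);ly=-0.808;LX=np.array([np.cos(ly),np.sin(ly)])
Q=q(PS);p=J(40,b)
set_gripper(44); go(*p,230,PS); print(env.move_l([*p,111],rot=Q,rate=90,f_stop=10)); st(); set_gripper(2); st("grip")
print(env.move_l([*p,190],rot=Q,rate=60,f_stop=25)); st("lift"); env.move_l([*p,230],rot=Q)
if env.read_state()["width"]<6: sys.exit("lost")
Q=q(ly);L=lambda x,z:[*map(float,G+x*LX),z]
env.reach(L(-38,230),Q); env.move_l(L(-38,115),rot=Q); print(env.move_l(L(-38,99),rot=Q,rate=20,f_stop=4)); st("down")
z=float(env.read_state()["tool_pos"][2])+0.3
wristshot(f"ln{int(b)}")
for x in range(-20,int(end)+1,20):
    r=env.move_l(L(min(x,end),z),rot=Q,rate=60,f_stop=30)
    if x%60==40 or r: st(x,r)
    if r: break
E
python3 coup.py 0 200
```

```text
False
69.5 [686.6 114.3 111.7] F [ 0.4  0.9 -0.1] w 44.2 g 0.0
grip 70.1 [686.2 114.4 111.1] F [0.5 1.  0.9] w 7.8 g 30.0
False
lift 71.6 [685.9 114.2 189.4] F [ 0.9 -0.4 -3.9] w 8.1 g 30.0
True
down 75.1 [ 426.7 -201.9  101.9] F [-0.3  0.8  4.7] w 8.2 g 30.0
-20 True 75.3 [ 427.6 -203.   102. ] F [-0.3 -0.4  5.3] w 8.3 g 30.0
```

```bash
cat > push.py <<'E'
from h import *
import sys
end=float(sys.argv[1]); G=np.array([453.,-229.3]);ly=-0.808;LX=np.array([np.cos(ly),np.sin(ly)]);LY=np.array([-LX[1],LX[0]])
Q=q(ly);L=lambda x,z:[*map(float,G+x*LX),z]
z=102.6; x=float((env.read_state()["tool_pos"][:2]-G)@LX); print("x0",x)
while x<end-.1:
    x=min(x+20,end); r=env.move_l(L(x,z),rot=Q,rate=50,f_stop=35); s=env.read_state(); d=s["tool_pos"][:2]-G
    f=s["force"]; print(round(x),r,np.round([d@LX,d@LY,s["tool_pos"][2]],1),"Fx,y,z",np.round([f[:2]@LX,f[:2]@LY,f[2]],1),round(s["width"],1))
    if r: break
E
python3 push.py 200
```

```text
x0 -36.56712517646074
-17 False [-22.1  -0.7 102.2] Fx,y,z [-19.3   4.4  18.7] 8.0
3 False [ -2.   -0.7 101.9] Fx,y,z [-17.7   3.1  15.3] 7.8
23 False [ 18.   -0.7 100.6] Fx,y,z [-12.2   3.7  -1.5] 7.7
43 False [38.  -0.8 99.9] Fx,y,z [-11.6   2.4  -8.6] 7.9
63 False [ 62.5  -0.2 101.8] Fx,y,z [-2.9  0.7 -5.2] 8.0
83 False [8.45e+01 1.00e-01 1.03e+02] Fx,y,z [-0.1  0.5 -4. ] 7.6
103 False [ 1.034e+02 -1.000e-01  1.025e+02] Fx,y,z [-1.8 -0.1 -3.6] 7.9
123 False [ 1.235e+02 -1.000e-01  1.025e+02] Fx,y,z [-0.1 -0.2 -3.7] 8.0
143 False [ 1.434e+02 -1.000e-01  1.025e+02] Fx,y,z [-0.8  0.2 -4.5] 7.7
163 False [ 1.635e+02 -1.000e-01  1.024e+02] Fx,y,z [ 0.  -1.2 -3.7] 7.8
183 False [183.5  -0.  102.5] Fx,y,z [-0.2 -0.7 -2.9] 7.8
200 False [200.1  -0.  102.5] Fx,y,z [ 0.1 -0.3 -3.4] 8.1
```

```bash
sed -i 's/-38/-41/g; s/^for x in.*/sys.exit()\nfor x in range(0):/' coup.py
python3 - <<'E'
from h import *
s=env.read_state();p=list(s["tool_pos"]);Q=q(-.808)
print(env.move_l([p[0],p[1],99],rot=Q,rate=20,f_stop=3)); st(); set_gripper(30); st(); env.move_l([p[0],p[1],230],rot=Q)
E
python3 coup.py 75 118; python3 push.py 118
```

```text
False
82.2 [ 591.  -373.8   98.7] F [-1.1 -0.5 -3.7] w 7.9 g 30.0
82.8 [ 591.3 -374.    99.1] F [-0.3 -0.4  0.2] w 30.0 g 0.0
False
87.8 [695.7 188.8 111.8] F [-0.8 -0.1 -0.4] w 43.8 g 0.0
grip 88.4 [695.3 188.7 111. ] F [-0.5 -0.4  0.9] w 7.9 g 30.0
False
lift 89.9 [695.1 188.7 189.4] F [ 0.1  0.1 -3. ] w 7.7 g 30.0
True
down 93.6 [ 424.6 -199.7  101.8] F [-0.2  0.3  4.1] w 8.0 g 30.0
x0 -41.00408056148532
-21 False [-24.   -0.4 102. ] Fx,y,z [-11.1   2.5   8.8] 7.9
-1 False [ -5.4  -0.4 102. ] Fx,y,z [-15.3   4.6  15.5] 7.7
19 False [ 14.   -0.8 100.8] Fx,y,z [-12.7   3.6   2.3] 8.0
39 False [33.9 -0.8 99.8] Fx,y,z [-10.9   1.8  -7.7] 7.9
59 False [ 56.6  -0.5 100.9] Fx,y,z [-6.   0.4 -4.6] 7.6
79 False [ 7.930e+01 -1.000e-01  1.024e+02] Fx,y,z [-0.6  0.2 -4.5] 7.6
99 False [ 9.940e+01 -1.000e-01  1.027e+02] Fx,y,z [-0.3 -0.1 -2.3] 7.4
118 False [118.3  -0.  102.6] Fx,y,z [ 0.3  0.5 -2.2] 7.9
```

Run:
```python
from h import *
s=env.read_state();p=list(s["tool_pos"]);Q=q(-.808)
print(env.move_l([p[0],p[1],97],rot=Q,rate=20,f_stop=3)); st(); set_gripper(30); env.move_l([p[0],p[1],230],rot=Q)
set_gripper(80); w=[414.5,-67.5]; Q=q(-.106); go(*w,220,-.106); print(env.move_l([*w,112],rot=Q,rate=90,f_stop=10)); st(); set_gripper(10); st("grip")
if 17<env.read_state()["width"]<23:
    env.move_l([*w,200],rot=Q); st("lift")
    P=[426.5,-11.7]; Q=q(.153); go(*P,200,.153); env.move_l([*P,122],rot=Q); print(env.move_l([*P,108],rot=Q,rate=20,f_stop=5)); st()
    set_gripper(60); env.move_l([*P,230],rot=Q); st()
    go(300,300,330,0.5); env.hold(.5)
    t=viewer.camera("top"); s=viewer.camera("scene"); a=np.clip(t[130:310,150:590].astype(float)*1.6,0,255).astype(np.uint8)
    m=np.zeros((600,800,3),np.uint8); m[:327]=cv2.resize(a,(800,327),interpolation=cv2.INTER_CUBIC)
    c=s[85:250,180:450]; m[330:600,:442]=cv2.resize(c,(442,270),interpolation=cv2.INTER_CUBIC); cv2.imwrite("pics/fin.png",m)
```

```text
False
98.5 [ 534.6 -314.8   96.8] F [ 0.6 -0.7 -1.8] w 7.7 g 30.0
False
103.4 [414.8 -67.6 112.4] F [ 0.5 -0.7 -0.2] w 80.2 g 0.0
grip 104.3 [414.5 -67.3 112.2] F [-0.5  2.2  5.2] w 19.8 g 30.0
lift 105.1 [413.9 -67.4 199.4] F [-0.1  0.1 -2.7] w 20.0 g 30.0
True
106.6 [426.7 -11.7 112. ] F [0.5 0.1 3.7] w 20.0 g 30.0
108.3 [426.  -11.7 229.5] F [ 0.5 -0.2  0.3] w 60.2 g 0.0
```

View pics/fin.png

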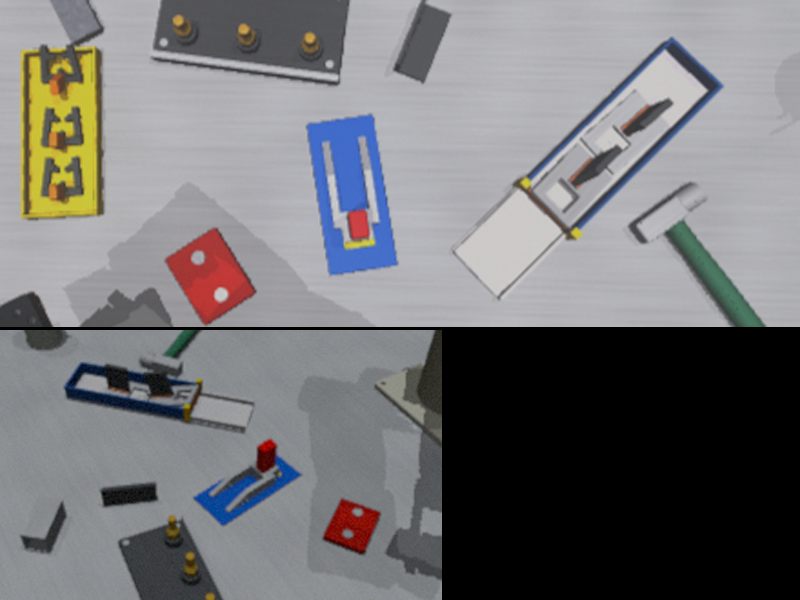

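```bash
cat > fl.py <<'E'
from h import *
def orange(name):
    im=cv2.imread(f"pics/{name}_raw.png"); h=cv2.cvtColor(im,cv2.COLOR_BGR2HSV)
    return np.argwhere(cv2.inRange(h[150:180,288:352],(3,120,60),(17,255,255))>0)
def look(n):
    go(440,-215,270,-0.808); env.hold(.3); wristshot(n)
    for k in("lane",n): a=orange(k); print(k,len(a),a.mean(0).round(1) if len(a) else "", "cols",len(set(a[:,1])))
E
python3 - <<'E'
from fl import *
look("lane2")
G=np.array([453.,-229.3]);ly=-0.808;LX=np.array([np.cos(ly),np.sin(ly)]);LY=np.array([-LX[1],LX[0]]);Q=q(ly);L=lambda x,z:[*map(float,G+x*LX),z]
set_gripper(0); env.reach(L(10,200),Q)
r=env.move_l(L(10,98),rot=Q,rate=70,f_stop=8); st("down",r)
if not r:
    x=10
    while x<85:
        x=min(x+15,85); r=env.move_l(L(x,98),rot=Q,rate=50,f_stop=25); s=env.read_state(); f=s["force"]
        print(x,r,round(float((s["tool_pos"][:2]-G)@LX),1),np.round([f[:2]@LX,f[:2]@LY,f[2]],1))
        if r: break
    p=env.read_state()["tool_pos"]; env.move_l([p[0]-4*LX[0],p[1]-4*LX[1],98],rot=Q); env.move_l([p[0]-4*LX[0],p[1]-4*LX[1],200],rot=Q)
look("lane3")
E
```

```text
lane 307 [13.8 33.4] cols 59
lane2 16 [14.2 28.4] cols 4
down True 115.0 [ 459.8 -236.4  115.7] F [-3.   1.6 15. ] w 0.6 g 6.9
lane 307 [13.8 33.4] cols 59
lane3 15 [14.1 29.5] cols 4
```

```bash
cat >> fl.py <<'E'
G=np.array([453.,-229.3]);ly=-0.808;LX=np.array([np.cos(ly),np.sin(ly)]);LY=np.array([-LX[1],LX[0]]);Q=q(ly);L=lambda x,z:[*map(float,G+x*LX),z]
def amap(n,z,xs,ys):
    im=cv2.imread(f"pics/{n}_raw.png");h=cv2.cvtColor(im,cv2.COLOR_BGR2HSV);K=viewer.camera_params("wrist");T=np.load(f"pics/{n}.npy")
    for x in xs:
        r=""
        for y in ys:
            p=G+x*LX+y*LY; u,v=pix(K,T,[*p,z]).round().astype(int)
            if not(0<=u<640 and 0<=v<400): r+=" ";continue
            H,S,V=h[v,u]; r+=("o" if H<18 else "y" if H<36 else "b") if S>110 and V>40 else str(V*10//256) if V<256 else ""
        print(f"{x:4d}",r)
E
python3 - <<'E'
from fl import *
env.reach(L(60,300),Q); env.hold(.3); st(); wristshot("lane4")
h=cv2.imread("pics/lane4_raw.png"); 
amap("lane4",12,range(230,-30,-5),np.arange(40,-41,-2.5))
E
```

```text
116.8 [ 493.8 -272.   299.6] F [-0.6 -0.   1.2] w 0.4 g 0.0fl.py:16: RuntimeWarning: overflow encountered in scalar multiply
  H,S,V=h[v,u]; r+=("o" if H<18 else "y" if H<36 else "b") if S>110 and V>40 else str(V*10//256) if V<256 else ""
Traceback (most recent call last):
  File "fl.py", line 16, in amap
    H,S,V=h[v,u]; r+=("o" if H<18 else "y" if H<36 else "b") if S>110 and V>40 else str(V*10//256) if V<256 else ""
                                                                                        ~~~~^^~~~
OverflowError: Python integer 256 out of bounds for uint8
```

```bash
sed -i 's/H,S,V=h\[v,u\]/H,S,V=map(int,h[v,u])/' fl.py
python3 - <<'E'
from fl import *
amap("lane4",12,range(230,-30,-5),np.arange(40,-41,-2.5))
E
```

```text
230 268888888888888888888888888883bb7
 225 268888888888888888888888888883bb7
 220 258888888888888888888888888886bb7
 215 b78888888888888888888888888886bb7
 210 b68888888888888888888888888885bb6
 205 b58888888888888888888888888885bb6
 200 288888888888888888888888888885bb7
 195 278888888888888888888888888884bb6
 190 b68888888888888888888888888884bb7
 185 b68888888888888888888888888884bb6
 180 b88888888888888888888888888887bb6
 175 b78888888888888433488888888886bb6
 170 278888777888776333347777777786bb6
 165 b68888787888876333357777778786bb6
 160 b58888787888876333357788777786bb7
 155 b58888777877876333357777777886bb7
 150 b4888877778776o333357787777886bb7
 145 b6888877787776o333367777777886bb7
 140 b5888877777776o333367777777888bb7
 135 b6888877777776o333367777778887bb6
 130 b488887777777653333677777778873b6
 125 b488877777788878888887777778873b6
 120 b388877777888888888888777778873b6
 115 b38887777788888888888877777887bb6
 110 b48887777788888888888877777887bb6
 105 b48887777788888888888777777886bbb
 100 b48887777788888888888777554453bb3
  95 b38887777777777654344333334554bb3
  90 b378
[... 226 characters left out ...]
 60 b36664444444432112o444444444542b3
  55 b36664444444432111o44444444453bb3
  50 b37664444444432111o44444444453bb3
  45 b27765444444432111o44444444444bb3
  40 b36665444444432111o444444444542b3
  35 b266655444444322233444444444442b3
  30 b489755545554444444544444444542bb
  25 b388755555565444444444344444442bb
  20 b388755555665444444444344444463b3
  15 b388855555555444444444444445884b3
  10 b278875555444444467778644445883bb
   5 bb67886554444444444444456577862bb
   0 b2y2686443ooooo33ooooo5777772y2bb
  -5 3y1o7876444443333567777777775oyyy
 -10 yy38788755444433346777777667743yy
 -15 y768888875422355433233356888876yy
 -20 88688888211ooo11211o1oo1267786776
 -25 8878888711o1o12121o1oo11o68886876
```

Run:
```python
from fl import *
for x in(10,22,100,-15):
    env.reach(L(x,165),Q); r=env.move_l(L(x,96 if x<50 else 110),rot=Q,rate=45,f_stop=4); s=env.read_state();f=s["force"]
    print(x,r,"tipz",round(float(s["tool_pos"][2]-80),1),"Fl",np.round([f[:2]@LX,f[:2]@LY,f[2]],1),"M",np.round(s["wrist_torque"],2),round(s["time_s"],1))
    env.move_l(L(x,165),rot=Q)
```

```text
10 True tipz 35.9 Fl [-1.8 -0.3  8.5] M [0.34 0.3  0.01] 118.5
22 False tipz 16.3 Fl [-0.2 -0.9 -0.3] M [ 0.05 -0.   -0.01] 120.9
100 True tipz 65.2 Fl [-0.8 -0.5  5.4] M [ 0.11  0.05 -0.04] 122.5
-15 False tipz 16.2 Fl [-0.1 -0.7 -0.9] M [0.1  0.03 0.03] 125.0
```

Run:
```python
from fl import *
for x in(50,75,120,150,190):
    env.reach(L(x,160),Q); r=env.move_l(L(x,120),rot=Q,rate=40,f_stop=4); s=env.read_state();f=s["force"]
    print(x,r,"tipz",round(float(s["tool_pos"][2]-80),1),"Fl",np.round([f[:2]@LX,f[:2]@LY,f[2]],1),round(s["time_s"],1))
    env.move_l(L(x,160),rot=Q)
```

```text
50 True tipz 76.0 Fl [-1.9 -1.   6.9] 126.4
75 True tipz 72.7 Fl [-1.1 -0.4  7. ] 127.3
120 True tipz 63.9 Fl [-2.5 -0.8  1. ] 128.4
150 True tipz 66.4 Fl [-1.1 -0.4  5.7] 129.4
190 False tipz 40.3 Fl [-0.5 -0.7  0.6] 131.1
```

Run:
```python
from fl import *
env.reach(L(22,165),Q); r=env.move_l(L(22,99),rot=Q,rate=60,f_stop=5); st("down",r)
if not r:
    x=22
    while x<82:
        x=min(x+6,82); r=env.move_l(L(x,99),rot=Q,rate=40,f_stop=30); s=env.read_state(); f=s["force"]
        print(x,r,round(float((s["tool_pos"][:2]-G)@LX),1),np.round([f[:2]@LX,f[:2]@LY,f[2]],1))
        if r: break
    p=(env.read_state()["tool_pos"][:2]-G)@LX; env.move_l(L(p-3,99),rot=Q); env.move_l(L(p-3,165),rot=Q)
    for x in(95,115,140,185):
        env.reach(L(x,160),Q); r=env.move_l(L(x,125),rot=Q,rate=40,f_stop=4); print("probe",x,r,round(float(env.read_state()["tool_pos"][2]-80),1)); env.move_l(L(x,160),rot=Q)
env.reach(L(60,300),Q); env.hold(.3); st(); wristshot("lane5")
amap("lane5",12,range(240,-10,-5),np.arange(40,-41,-2.5))
```

```text
down False 133.4 [ 468.4 -245.3   99.4] F [ 0.8 -0.6  0.5] w 0.8 g 0.0
28 False 28.2 [-0.8  0.6 -0.1]
34 False 34.2 [-2.4  0.5 -1.1]
40 False 40.2 [-1.4  0.1 -1.3]
46 False 45.8 [-3.7 -0.3 -0.4]
52 False 52.0 [-3.  -0.3  0.4]
58 False 58.2 [-2.5  0.8 -1. ]
64 False 64.2 [-2.1 -0.8 -0.9]
70 False 70.2 [-1.8 -0.2 -1.2]
76 False 76.2 [-1.7 -0.5 -0.4]
82 False 82.2 [-2.3 -0.8 -1.5]
probe 95 True 66.3
probe 115 True 66.3
probe 140 True 66.2
probe 185 True 66.3
142.4 [ 494.6 -273.   298.8] F [-0.6  0.5  0.8] w 0.3 g 0.0
 240                                  
 235 278888888888733368888888888883b67
 230 b68888888888733368888888888885bb7
 225 b68877777777533345777777778885bb7
 220 268877777777533334777777778885bb6
 215 268877777777533345777777778885bb6
 210 258877777777o33345777777778884bb7
 205 b68877777777533345777777778884bb7
 200 b88877777777533335777777778884bb7
 195 b88877777777533344777877778884bb7
 190 278877777777533334777777778886bb7
 185 b788777777776100o4777777788886bb6
 180 b68877777777666566777777788886bb6
 175 b58877777788888888887777778886bb6
 170 b8887777778888888888877778888
[... 669 characters left out ...]
 80 b354543433455444445554433334442b3
  75 b364543333454444444554333344542bb
  70 b366443334455555544554333334542b3
  65 b56654333445555554455443334443bb3
  60 b46664333333333333333333433453bb3
  55 b47665334343333333333333333453bb3
  50 b47666444444444444444444444454bb3
  45 b366666544454444545544444444542b3
  40 b266666666654444444544445445542b3
  35 b267666666664444544444444444542bb
  30 b288876666665444444444444444542bb
  25 b488886666665444444444444444542bb
  20 b388888666665444444444444545553b3
  15 b388888766666544444456678888883b4
  10 b278888876666544468888888888873bb
   5 b246888886333444447888888888862bb
   0 b2y234444oooooo33oo44444333o312bb
  -5 3y1oooooooooooo33oooooooooooo1yyy
```

Run:
```python
from fl import *
look("lane6"); go(350,250,330,0.5); env.hold(.5)
t=viewer.camera("top"); a=cv2.imread("pics/fin.png")[:327]
b=cv2.resize(np.clip(t[130:310,150:590].astype(float)*1.6,0,255).astype(np.uint8),(800,327),interpolation=cv2.INTER_CUBIC)
for n,(x0,x1,y0,y1) in dict(wedge=(300,400,110,280),tray=(10,110,30,225)).items(): 
    d=np.abs(cv2.cvtColor(a[y0:y1,x0:x1],cv2.COLOR_BGR2HSV)[...,0].astype(int)-cv2.cvtColor(b[y0:y1,x0:x1],cv2.COLOR_BGR2HSV)[...,0]); print(n,(d>20).mean().round(3))
h=cv2.cvtColor(t,cv2.COLOR_BGR2HSV); m=(cv2.inRange(h,(0,150,60),(6,255,255))|cv2.inRange(h,(174,150,60),(180,255,255)))[170:300,315:380]
v,u=np.argwhere(m>0).mean(0); print("handle",top(315+u,170+v,65)+[0,2.5])
st()
```

```text
lane 307 [13.8 33.4] cols 59
lane6 314 [15.3 30.8] cols 58
wedge 0.013
tray 0.04
handle [429.4573794  -10.62352955]
145.5 [350.1 249.9 330. ] F [-0.4  0.5  0.5] w 0.5 g 0.0
```

Flaps read shut (orange band as at the start), the handle is about 4 mm from the square, and the tray is unchanged.

```bash
python3 -c "
from station import workorder; print(workorder.sign_off())"
```

```text
the job is handed in; nothing more can be done
None
```

The job is handed in at about 146 s, with no verdict returned: three clips in the tray (clip 2 was flung off its pin by a bad wedge withdrawal and picked up from the table; it lies with its arms on the tray wall), two coupons flat on the lane floor behind shut flaps (the second first caught on the flap tops and was pushed clear), and the wedge back on its square after being knocked off once.

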